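# Put the double lid on the rice pot, then hold up its outer lid

## Task

Take the nested double lid by its wooden knob up and off the forked hook of the stand, and lower it (don't drop it) onto the rice pot until the inner lid is seated in the mouth, then let go of it. Then grip the blue collar of the outer lid and lift the outer lid alone, leaving the white inner lid seated in the pot so that its steam holes are open. Finish while holding the outer lid level and still, about 10 cm above where it lay and touching nothing but the gripper; do not set it down, and do not shift the pot or disturb the other things.

Things in the scene. Friction and masses are not known exactly. Their poses are not given: they have to be found in the camera images.
- lid_stand: Fixed stand; origin on the worktop below the fork's seat where the lids hang; z up. Wooden base plate (x -40 to 85 mm, 70 wide, 12 high), steel post of diameter 16 mm at x = +68 mm, on it a level two-pronged fork, top face 165 mm above the worktop, nothing above. The fork opens toward the body's -x, which points at the robot's side within 0.4 rad of world -x.
- fork_seat (a point): Point on the stand's axis at the top face of the fork (165 mm up), midway between the prongs. Prongs 8 mm thick, 6 wide, slot 16 wide (y -8 to 8). Lips at the prong ends (x -18 to -24 mm) rise 7 mm: raise the knob about 13 mm (over 20 mm the outer lid's collar strikes the fork from below), then draw it 80 mm or more along the stand's -x.
- rice_pot: Loose blue round pot, 0.9 kg, open on top: outside diameter 100 mm, height 70, mouth diameter 90, two small lugs at +y and -y reaching 62 mm from the axis. Origin: centre of the underside, z up. Stands on the worktop.
- inner_lid: Loose white inner lid, 0.22 kg. Origin on its axis at the flange's underside (at rim height, 70 mm above the pot's origin, when seated; 111 mm above the worktop when hanging); z up. Flange diameter 98, z 0 to 4 mm; tapered plug below, diameter 84, to z = -12; boss of diameter 30 up to z = 9, tapering to 13; stem of diameter 12; wooden knob on top. Hangs upright.
- knob_top (a point): Centre of the top of the inner lid's wooden knob, 72 mm above the lid's origin. Knob: upright cylinder, diameter 26 mm, 18 mm high. While it hangs, its underside lies on the prongs (5 mm over each), the stem in the slot: grip it across the prongs (fingers closing along the stand's y), fingertips 3 mm above the prongs.
- outer_lid: Loose blue ring-shaped outer lid, 0.16 kg, diameter 104 mm, 5 thick, central hole of diameter 34; collar round the hole. Origin on its axis at the underside, z up. Lies loose on the inner lid's flange (4 mm above the inner lid's origin), boss, stem and knob standing up through its hole; the knob passes with 4 mm to spare all round. Lifted straight up 70 mm it is clear of the knob.
- collar_top (a point): Centre of the top of the outer lid's collar, 22 mm above that lid's underside. Collar: upright tube, outside diameter 44 mm, inside 34, 17 mm high above the plate. The knob's top stands 46 mm above this point, between the fingers when the collar is gripped (any yaw).
- spice_jar_1: Bystander, to be left alone: spice jar with a red cap, 45 x 45 x 106 mm. Origin: centre of the underside.
- timer: Bystander, to be left alone: green and white kitchen timer, 65 x 64 x 58 mm. Origin: centre of the underside.
- food_tin: Bystander, to be left alone: round closed food tin, 86 x 86 x 40 mm. Origin: centre of the underside.

How it is judged:
By the outcome, as a careful person would: the job done as asked, in the order asked, and still so for the second after the job is handed in, while the arm keeps its last pose, push and grip.
It also fails if it takes over 51 s, if anything falls off the work surface, if the arm or the gripper's body presses on something with over 40 N, if the wrist force passes 120 N, or if a joint passes its speed limit or range.

## Robot

A 6-joint arm with a two-finger parallel gripper is mounted at the origin on a cart in front of the work surface, level with it; the furniture and walls round the work are solid. World frame = base frame: x ahead of the robot, y to its left, z up, the work surface at z = 0. Lengths are in m, angles in rad, forces in N, time in s.
With the tool pointing down it reaches from about 0.3 to 0.875 m from the base axis. Payload 6.4 kg.
Tool frame: the origin (TCP) lies at the very end of the fingers, on their centre line; the grasp point (between the pads) lies 19 mm behind it; z points along the fingers, y is the line along which they close (so a half turn about z gives the same grasp; the last joint's range is limited). The gripper opens to 85 mm and grips with 20 to 120 N. Pads are 22 mm wide; open, the fingers measure 114 mm over their backs; the gripper's body (76 mm by 85 mm) begins 54 mm behind the grasp point. The pads swing forward as they close: fully open they stand 13 mm farther back than shut.
Start: joints at [0.97, 0.181, 1.607, -0, 1.354, -0.206], TCP at [0.221, 0.531, 0.231] pointing down, gripper open.
Joint ranges: [-2.99, 2.99], [-0.89, 2.07], [0.3, 2.58], [-1.14, 4.28], [0, 2.63], [-3.12, 3.12]. Speed limits (rad/s): [2.57, 2.57, 3.01, 3.14, 3.14, 3.14].

## Interface

Orientations are given as a unit quaternion [w, x, y, z].
In Python, from bench import ctrl gives the robot as it stands.
- The arm moves only by the tool jog_arm, never from a script. Its argument "series" is a list that holds one entry, the list of rows, each a list of 7 numbers: the shift along the tool's x, y, z in mm, then the turn, a rotation vector about the tool's x, y, z in rad, then the finger opening in mm, from 0 to 85.4. In form: [[[tx, ty, tz, rx, ry, rz, gripper], ...]]. A call has exactly 10 rows; each row shifts and turns the commanded pose from where the row before left it, along the tool's axes as they then stand; what a row does not reach is not made up. A row lasts 1/10 s, in which the tool goes at most 50 mm and 8.59 degrees, less where a joint would pass 70% of its speed; a pose out of reach is approached as far as the arm can. A call with a gripper value outside its range is refused whole. The fingers move at their own pace and stop on an object; the grip force is fixed at half the most. Time passes only in rows, so rows that do not move let the fingers close, or fill a call up. It gives the time, the measured TCP pose, the force, the opening and the grip force at its end, in the units of the state.
- ctrl.get_obs(): the state, without advancing time (a new reading comes with each control period).
- ctrl.camera(name): name is "side" or "top" or "wrist"; returns a dict with "frame" (384x512x3 uint8, blue, green, red), "z_map" (384x512 float32, m along the optical axis (not along the pixel's ray), 0 where there is no reading), "fx", "fy", "cx", "cy" (pixels), "xyz" and "rotation" of the camera in the world. Camera axes: x right, y down, z forward; pixel columns grow to the right and rows downward; lengths in m; the calibration is good to about 2 mm. A picture is of the moment at which its call begins.
- ctrl.hand_in(): hands the job in; it is judged then, once.
The state is a dict: "time_s": time; "q": joint angles; "dq": joint speeds; "joint_efforts": joint torques, N m; "eef_pos": TCP position; "eef_rot": TCP orientation; "wrist_force": force on the tool from outside, world axes, zero at the start; "torque": the same for the moment, N m; "opening": opening from 0.0 (shut) to 1.0 (fully open); "grasp_force": force on a finger pad.
Only numpy, scipy, OpenCV 4.12 (cv2) and the standard library are available. Lean on these libraries where they do the work, as an engineer would, in place of code of your own. Each camera call takes 0.05 s, during which the arm holds its last target. There are 200 camera calls.

## Working session

There is one attempt and no reset: what is moved stays moved. The work goes in short steps, Python scripts to look and compute and a tool call to move; the robot and the scene stay as the last step left them, time stands still between calls to the robot, and variables do not carry over. Pictures are saved under pics/ and viewed, at most 10 in all, crops included, and the job is handed in when it is done.

Besides the shell and the picture viewer there is one more tool, called after "Emit:" as name(argument=value, ...) on one line, values as JSON. jog_arm: Moves the arm, as the interface text tells. Its arguments: {"type":"object","properties":{"series":{"type":"array"}},"required":["series"]}

```bash
mkdir -p pics; ls; cat > h.py <<'E'
import numpy as np, cv2, pickle
from bench import ctrl
def grab(n,tag):
    c=ctrl.camera(n); pickle.dump(c,open(f'pics/{tag}.pkl','wb')); cv2.imwrite(f'pics/{tag}.png',c['frame']); return c
def cloud(c):
    v,u=np.mgrid[:384,:512]; z=c['z_map']
    p=np.stack([(u-c['cx'])/c['fx']*z,(v-c['cy'])/c['fy']*z,z],-1)
    R=np.array(c['rotation']); 
    return p@R.T+np.array(c['xyz'])
E
python3 - <<'E'
from h import *
ims=[]
for n in ['top','side']:
    c=grab(n,n+'0'); ims.append(c['frame']); print(n,c['xyz'],np.array(c['rotation']).tolist(),c['fx'],c['cx'],c['cy'])
cv2.imwrite('pics/both.png',cv2.resize(np.vstack(ims),None,fx=.78,fy=.78))
o=ctrl.get_obs(); print(o)
E
```

```text
pics
top [ 0.51096282 -0.23842298  0.96306709] [-0.08585577739312539, 0.7114746192039778, -0.6956358377737285, 0.05023378267282021] 358.5547085303641 255.65089704809102 192.56200381977058
side [0.61159282 0.58167278 0.46790283] [0.02019822506566681, -0.049640570349439056, 0.8349615205539366, -0.5476925274949779] 399.1355264722241 254.72025916121635 191.3321986746362
{'time_s': 0.1, 'q': array([ 9.69689414e-01,  1.81433794e-01,  1.60786543e+00, -3.50297020e-05,
        1.35379592e+00, -2.06291138e-01]), 'dq': array([-0.00113972, -0.0017312 , -0.00086389, -0.0010729 ,  0.00160729,
        0.00108651]), 'joint_efforts': array([ 1.39720512e-05, -4.45875764e+01, -3.52238345e+01, -4.38270890e-04,
        4.18180090e-03,  1.22309152e-05]), 'eef_pos': array([0.22088298, 0.53036954, 0.23051335]), 'eef_rot': array([-2.79379812e-04,  1.96124457e-01,  9.80578723e-01, -6.97573996e-04]), 'wrist_force': array([ 0.5033302 , -0.78525909, -0.40844174]), 'torque': array([ 0.03830077, -0.01759034, -0.00362417]), 'grasp_force': 0.0, 'opening': 1.003196985684248}
```

View pics/both.png

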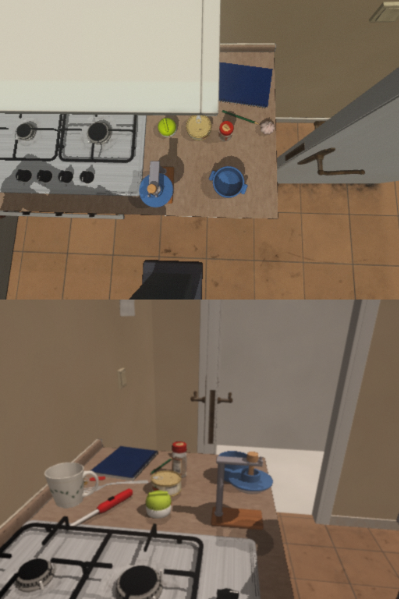

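The top view shows the stand with its lids near (199,243) full-resolution px, the pot near (294,232), and an overhead cabinet behind them. The side view shows the stand in front of the pot. Next I measure these with depth.

```bash
cat >> h.py <<'E'
from scipy.spatial.transform import Rotation as Ro
def quat(q): return Ro.from_quat([q[1],q[2],q[3],q[0]])
def cloud(c):
    v,u=np.mgrid[:384,:512]; z=c['z_map']
    p=np.stack([(u-c['cx'])/c['fx']*z,(v-c['cy'])/c['fy']*z,z],-1)
    return quat(c['rotation']).apply(p.reshape(-1,3)).reshape(384,512,3)+np.array(c['xyz'])
def circ(p):
    A=np.c_[2*p[:,:2],np.ones(len(p))]; s=np.linalg.lstsq(A,(p[:,:2]**2).sum(1),rcond=None)[0]
    return s[:2],np.sqrt(s[2]+s[:2]@s[:2])
E
python3 - <<'E'
from h import *
for t in ['top0','side0']:
    c=pickle.load(open(f'pics/{t}.pkl','rb')); P=cloud(c); hsv=cv2.cvtColor(c['frame'],cv2.COLOR_BGR2HSV)
    H,S,V=[hsv[...,i].astype(int) for i in range(3)]
    print(t)
    ok=(c['z_map']>0)
    blue=ok&(H>95)&(H<125)&(S>110)&(P[...,2]>0.01)&(P[...,2]<.3)
    n,l,st,ce=cv2.connectedComponentsWithStats(blue.astype(np.uint8))
    for i in range(1,n):
        if st[i,4]>60:
            p=P[l==i]; print('blue',st[i],p.min(0).round(3),p.max(0).round(3),np.median(p,0).round(3))
            zt=np.percentile(p[:,2],90)
    # elevated things near front
    for lo,hi in [(.055,.08),(.108,.125),(.128,.145),(.155,.172),(.175,.195)]:
        m=ok&(P[...,2]>lo)&(P[...,2]<hi)&(P[...,0]<.75)&(abs(P[...,1]+.2)<.45)
        n,l,st,ce=cv2.connectedComponentsWithStats(m.astype(np.uint8))
        for i in range(1,n):
            if st[i,4]>12:
                p=P[l==i]; print(lo,st[i].tolist(),p.min(0).round(3),p.max(0).round(3),p.mean(0).round(3))
    m=ok&(P[...,2]>.3)&(P[...,0]<.9)&(abs(P[...,1]+.2)<.6)
    if m.any(): print('high',P[m].min(0),P[m].max(0))
c=pickle.load(open('pics/top0.pkl','rb'));s=pickle.load(open('pics/side0.pkl','rb'))
a=cv2.resize(c['frame'][130:290,150:350],None,fx=3.5,fy=3.5,interpolation=2)
b=cv2.resize(s['frame'][170:310,180:380],None,fx=3.5,fy=3.5,interpolation=2)
im=np.vstack([a,b]); im=cv2.resize(im,None,fx=.57,fy=.57); print(im.shape); cv2.imwrite('pics/crop.png',im)
E
```

```text
top0
blue [ 282   81   67   55 2454] [ 0.862 -0.441  0.01 ] [ 1.025 -0.255  0.018] [ 0.942 -0.348  0.012]
blue [269 213  48  40 526] [ 0.538 -0.345  0.01 ] [ 0.634 -0.226  0.074] [ 0.606 -0.288  0.056]
blue [179 223  43  42 966] [ 0.503 -0.115  0.116] [ 0.6   -0.015  0.14 ] [ 0.541 -0.077  0.12 ]
0.055 [281, 168, 17, 9, 49] [ 0.731 -0.295  0.056] [ 0.748 -0.254  0.079] [ 0.737 -0.274  0.069]
0.055 [368, 191, 39, 17, 100] [ 0.654 -0.566  0.055] [ 0.694 -0.474  0.08 ] [ 0.664 -0.499  0.068]
0.055 [413, 205, 29, 2, 39] [ 0.66  -0.648  0.055] [ 0.662 -0.581  0.075] [ 0.661 -0.614  0.067]
0.055 [269, 213, 48, 40, 327] [ 0.538 -0.344  0.055] [ 0.635 -0.226  0.074] [ 0.588 -0.286  0.067]
0.055 [206, 215, 4, 6, 14] [ 0.614 -0.073  0.055] [ 0.625 -0.065  0.077] [ 0.618 -0.071  0.066]
0.108 [374, 187, 15, 18, 51] [ 0.654 -0.504  0.108] [ 0.693 -0.474  0.124] [ 0.666 -0.482  0.117]
0.108 [391, 202, 14, 3, 27] [ 0.655 -0.544  0.108] [ 0.659 -0.512  0.125] [ 0.656 -0.528  0.116]
0.108 [415, 202, 36, 1, 36] [ 0.659 -0.649  0.113] [ 0.662 -0.568  0.12 ] [ 0.661 -0.609  0.116]
0.108 [178, 222, 44, 4
[... 3059 characters left out ...]
1 -0.06   0.136]
0.128 [309, 216, 25, 15, 262] [ 0.531 -0.082  0.128] [ 0.575 -0.041  0.145] [ 0.553 -0.058  0.134]
0.155 [263, 136, 15, 7, 89] [ 0.655 -0.481  0.155] [ 0.694 -0.468  0.172] [ 0.675 -0.475  0.163]
0.155 [277, 201, 60, 13, 568] [ 0.53  -0.078  0.157] [ 0.634 -0.049  0.172] [ 0.582 -0.059  0.164]
0.175 [292, 119, 5, 4, 15] [ 0.606 -0.647  0.175] [ 0.619 -0.631  0.183] [ 0.612 -0.639  0.179]
0.175 [245, 124, 53, 13, 300] [ 0.603 -0.586  0.175] [ 0.75  -0.467  0.195] [ 0.675 -0.507  0.183]
0.175 [316, 195, 15, 10, 118] [ 0.541 -0.075  0.175] [ 0.566 -0.05   0.184] [ 0.553 -0.059  0.181]
high [ 0.65451185 -0.79974335  0.3000029 ] [ 0.69536088 -0.46917353  0.51678282]
(598, 399, 3)
```

View pics/crop.png

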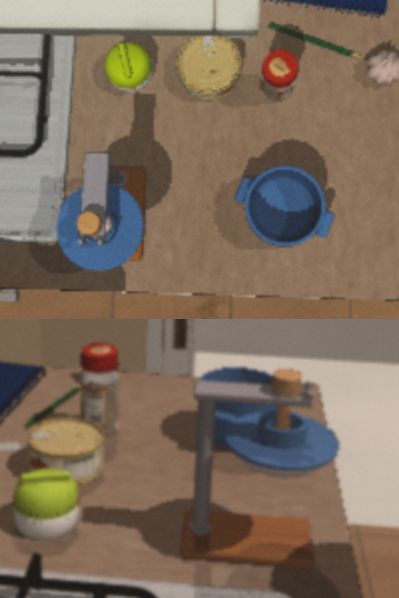

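Crop: knob at about (90,222) in the upper part and (287,378) in the lower part. The fork runs back to the post at about (97,160). The pot is at about (287,205) with its lugs tilted. I'll refine the numbers now.

```bash
python3 - <<'E'
from h import *
Q=[];K=[];B=[];C=[]
for t in ['top0','side0']:
    c=pickle.load(open(f'pics/{t}.pkl','rb')); P=cloud(c); z=P[...,2]; ok=c['z_map']>0
    hsv=cv2.cvtColor(c['frame'],cv2.COLOR_BGR2HSV); H,S=hsv[...,0],hsv[...,1]
    near=ok&(abs(P[...,0]-.58)<.09)&(abs(P[...,1]+.065)<.07)
    f=P[near&(z>.160)&(z<.168)]; fb=f[f[:,0]>.57]
    r=cv2.minAreaRect(f[:,:2].astype(np.float32)*1000); print(t,'fork',r, 'mid back',fb.mean(0).round(4))
    for lo,hi in [(.57,.59),(.59,.61),(.61,.635)]:
        g=f[(f[:,0]>lo)&(f[:,0]<hi)]; print('  y range',lo,g[:,1].min().round(4),g[:,1].max().round(4))
    k=P[near&(z>.176)]; top=k[k[:,2]>.181]
    print('knobtop',top.mean(0).round(4),top.min(0).round(4),top.max(0).round(4),len(top))
    d=P[near&(z>.113)&(z<.123)&(S>110)]; print('lid disc hull circle',cv2.minEnclosingCircle(d[:,:2].astype(np.float32)*1000))
    b=P[near&(z>.008)&(z<.016)]; print('base',cv2.minAreaRect(b[:,:2].astype(np.float32)*1000) if len(b) else 0)
    p=P[ok&(abs(P[...,0]-.585)<.08)&(abs(P[...,1]+.287)<.09)&(z>.065)&(z<.075)]
    o=p[(np.hypot(*(p[:,:2]-[.585,-.287]).T)<.053)]
    print('pot rim',circ(o),len(o),o[:,2].max())
    lug=p[(np.hypot(*(p[:,:2]-[.585,-.287]).T)>.055)]; print('lug',lug.mean(0) if len(lug) else 0)
    h=P[ok&(z>.25)&(P[...,0]<1.0)&(P[...,1]>-.45)&(P[...,1]<.3)]
    if len(h): print('overhead',h.min(0),h.max(0),np.percentile(h[:,2],[1,5,50]))
E
```

```text
top0 fork ((581.3932495117188, -65.5694580078125), (28.288053512573242, 104.01319122314453), 89.75834655761719) mid back [ 0.6021 -0.066   0.1651]
  y range 0.57 -0.0793 -0.0524
  y range 0.59 -0.0791 -0.0515
  y range 0.61 -0.0799 -0.0518
knobtop [ 0.6083 -0.1109  0.7854] [ 0.54   -0.135   0.1812] [ 0.6486 -0.0519  0.8002] 12429
lid disc hull circle ((552.3024291992188, -64.622314453125), 50.85655212402344)
base ((576.1146850585938, -76.68327331542969), (124.77316284179688, 48.8065185546875), 1.9447524547576904)
pot rim (array([ 0.58590597, -0.28425654]), np.float64(0.04713712391686147)) 250 0.07392078161957094
lug 0
overhead [ 0.57148584 -0.24074974  0.73474755] [ 0.64863813 -0.05310849  0.80015095] [0.76080439 0.78282446 0.7912294 ]
side0 fork ((581.717529296875, -63.8011474609375), (29.2540225982666, 103.61354064941406), 89.71092224121094) mid back [ 0.6019 -0.0607  0.1638]
  y range 0.57 -0.0785 -0.0496
  y range 0.59 -0.078 -0.0493
  y range 0.61 -0.0777 -0.0494
knobtop [ 0.5528 -0.0625  0.1823] [ 0.5413 -0.0745  0.1811] [ 0.5643 -0.0511  0.1836] 71
lid disc hull circle ((573.4013671875, -59.660125732421875), 41.983604431152344)
base ((576.2686157226562, -64.47972869873047), (71.71886444091797, 123.96077728271484), 89.34260559082031)
pot rim (array([ 0.58636199, -0.28269598]), np.float64(0.04688862701971131)) 95 0.07038133235535182
lug [ 0.58208991 -0.23156243  0.06849693]
```

Emit:
jog_arm(series=[[[0, 0, 0, 0, 0, -0.132, 85], [0, 0, 0, 0, 0, -0.132, 85], [0, 0, 0, 0, 0, -0.132, 85], [-20, -35, -1, 0, 0, 0, 85], [-20, -35, -1, 0, 0, 0, 85], [-20, -35, -1, 0, 0, 0, 85], [-20, -35, -1, 0, 0, 0, 85], [-20, -35, -1, 0, 0, 0, 85], [-20, -35, -1, 0, 0, 0, 85], [-20, -35, -1, 0, 0, 0, 85]]])

```text
time_s: 1.1
eef_pos: [0.3617, 0.2844, 0.2381]
eef_rot: [-0.0, -0.001, 1.0, -0.0]
wrist_force: [1.2, -0.3, -0.2]
opening: 0.989
grasp_force: 0.0
```

Emit:
jog_arm(series=[[[-20, -36, 0, 0, 0, 0, 85], [-20, -36, 0, 0, 0, 0, 85], [-20, -36, 0, 0, 0, 0, 85], [-20, -36, 0, 0, 0, 0, 85], [-20, -36, 0, 0, 0, 0, 85], [-20, -36, 0, 0, 0, 0, 85], [-20, -36, 0, 0, 0, 0, 85], [-20, -36, 0, 0, 0, 0, 85], [-20, -36, 0, 0, 0, 0, 85], [-10, -22, 0, 0, 0, 0, 85]]])

```text
time_s: 2.1
eef_pos: [0.5527, -0.0626, 0.2378]
eef_rot: [-0.0, 0.0, 1.0, -0.0]
wrist_force: [-0.2, -0.2, 0.1]
opening: 0.997
grasp_force: 0.0
```

```bash
python3 - <<'E'
from h import *
c=grab('wrist','w1'); o=ctrl.get_obs(); print(o['eef_pos'],o['eef_rot'],o['q'],c['xyz'],c['rotation'])
P=cloud(c); z=P[...,2]; n=(c['z_map']>0)&(abs(P[...,0]-.553)<.03)&(abs(P[...,1]+.064)<.03)
k=P[n&(z>.176)&(z<.19)]; print(k.min(0),k.max(0),k.mean(0),len(k))
f=P[(c['z_map']>0)&(abs(P[...,1]+.064)<.03)&(z>.161)&(z<.168)&(P[...,0]>.575)]
print('fork',f.min(0),f.max(0)) if len(f) else 0
E
```

```text
[ 0.55351905 -0.06504811  0.23774638] [ 1.64866127e-04  1.14949905e-03  9.99998820e-01 -1.00601740e-03] [-3.28899856e-01  1.35523674e-01  1.64540047e+00 -1.83961950e-03
  1.35970897e+00 -1.89701260e+00] [ 0.47531686 -0.06305523  0.3808978 ] [0.10953788 0.69906083 0.69821613 0.10867216]
[ 0.53970104 -0.07749832  0.17600052] [ 0.56515559 -0.05245037  0.1853751 ] [ 0.55145521 -0.06490672  0.18292338] 900
fork [ 0.57500643 -0.07997499  0.16276476] [ 0.63418233 -0.05190444  0.16755789]
```

View pics/w1.png

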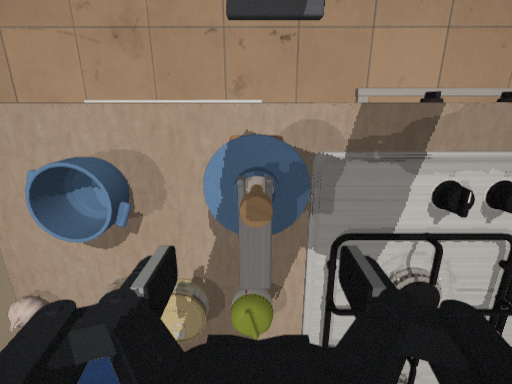

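The wrist view shows the knob at about (257,210), centred between the fingers (the image is flipped relative to the world). Descending.

Emit:
jog_arm(series=[[[0, 0, 10, 0, 0, 0, 70], [0, 0, 10, 0, 0, 0, 60], [0, 0, 10, 0, 0, 0, 55], [0, 0, 10, 0, 0, 0, 50], [0, 0, 10, 0, 0, 0, 50], [0, 0, 8, 0, 0, 0, 50], [0, 0, 6, 0, 0, 0, 50], [0, 0, 4, 0, 0, 0, 50], [0, 0, 1.5, 0, 0, 0, 50], [0, 0, 0, 0, 0, 0, 50]]])

```text
time_s: 3.15
eef_pos: [0.552, -0.0599, 0.1688]
eef_rot: [0.0, -0.001, 1.0, -0.0]
wrist_force: [0.1, -0.0, 0.1]
opening: 0.585
grasp_force: 0.0
```

Emit:
jog_arm(series=[[[0, 0, 0, 0, 0, 0, 40], [0, 0, 0, 0, 0, 0, 34], [0, 0, 0, 0, 0, 0, 30], [0, 0, 0, 0, 0, 0, 28], [0, 0, 0, 0, 0, 0, 20], [0, 0, 0, 0, 0, 0, 10], [0, 0, 0, 0, 0, 0, 10], [0, 0, 0, 0, 0, 0, 10], [0, 0, 0, 0, 0, 0, 10], [0, 0, 0, 0, 0, 0, 10]]])

```text
time_s: 4.15
eef_pos: [0.5525, -0.0623, 0.1702]
eef_rot: [0.001, -0.0, 1.0, -0.002]
wrist_force: [-2.6, -8.6, 4.3]
opening: 0.269
grasp_force: 58.6
```

```bash
python3 - <<'E'
from h import *
o=ctrl.get_obs(); print(o['eef_pos'],o['eef_rot'],o['wrist_force'],o['opening'],o['grasp_force'])
c=grab('side','s2'); cv2.imwrite('pics/s2c.png',cv2.resize(c['frame'][150:270,250:390],None,fx=4,fy=4,interpolation=2))
E
```

```text
[ 0.55252266 -0.06233639  0.1701987 ] [ 9.02535834e-04 -3.48698765e-04  9.99996986e-01 -2.25646889e-03] [-2.5674239  -8.56423147  4.29748775] 0.2693286911100566 58.57766926288605
```

View pics/s2c.png

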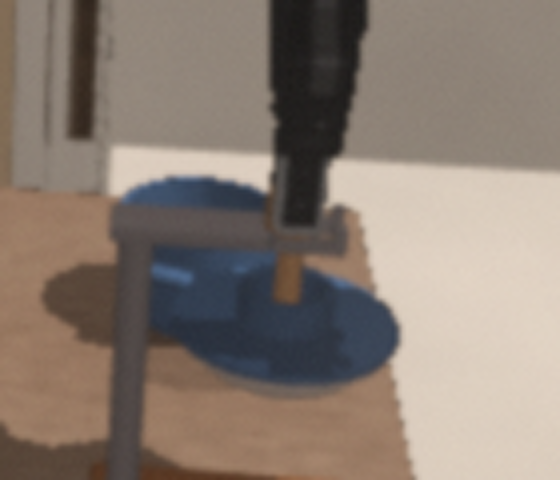

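The knob is gripped (jaws at about (300,200)), and the -8.6 N on y suggests the stem is leaning on a prong. I'll ease it -y while lifting 13 mm.

Emit:
jog_arm(series=[[[0, -1, 0, 0, 0, 0, 10], [0, -1, -1, 0, 0, 0, 10], [0, 0, -2, 0, 0, 0, 10], [0, 0, -2, 0, 0, 0, 10], [0, 0, -2, 0, 0, 0, 10], [0, 0, -2, 0, 0, 0, 10], [0, 0, -2, 0, 0, 0, 10], [0, 0, -1, 0, 0, 0, 10], [0, 0, 0, 0, 0, 0, 10], [0, 0, 0, 0, 0, 0, 10]]])

```text
time_s: 5.2
eef_pos: [0.5507, -0.0624, 0.1794]
eef_rot: [-0.002, -0.001, 1.0, -0.0]
wrist_force: [-0.4, -5.5, -5.6]
opening: 0.273
grasp_force: 59.3
```

```bash
python3 - <<'E'
from h import *
for n in range(3):
    c=grab('side','s3'); o=ctrl.get_obs(); print(o['eef_pos'],o['wrist_force'],o['torque'],o['opening'],o['grasp_force'])
P=cloud(c);z=P[...,2];hsv=cv2.cvtColor(c['frame'],cv2.COLOR_BGR2HSV);H,S=hsv[...,0],hsv[...,1]
near=(c['z_map']>0)&(abs(P[...,0]-.55)<.06)&(abs(P[...,1]+.065)<.06)
d=P[near&(z>.118)&(z<.14)&(H>95)&(H<125)&(S>110)]
print(np.percentile(d[:,2],[5,25,50]))
wd=P[near&(H>8)&(H<22)&(S>90)&(z>.13)&(z<.2)]; print('wood',wd.min(0),wd.max(0))
E
```

```text
[ 0.5506959  -0.06240495  0.17941459] [ 0.2193694  -6.40342476 -6.05048754] [-1.12331122  0.07181497 -0.00759906] 0.27246912535635637 59.29899036884308
[ 0.55070034 -0.0623847   0.17940688] [-0.64847262 -5.92472202 -5.20637012] [-1.1157425   0.07182531  0.00577487] 0.27343843775336474 59.299153089523315
[ 0.55068846 -0.06239669  0.17941342] [-1.18114851 -6.2093697  -6.70476546] [-1.12361908  0.08315813  0.01432051] 0.2711765311367508 59.29968059062958Traceback (most recent call last):
  File "<stdin>", line 7, in <module>
    return _quantile_unchecked(
        a, q, axis, out, overwrite_input, method, keepdims, weights)
    return _ureduce(a,
                    func=_quantile_ureduce_func,
    ...<5 lines>...
                    overwrite_input=overwrite_input,
                    method=method)
    r = func(a, **kwargs)
    result = _quantile(arr,
                       quantiles=q,
    ...<2 lines>...
                       out=out,
                       weights=wgt)
    slices_having_nans = np.isnan(arr[-1, ...])
                                  ~~~^^^^^^^^^
IndexError: index -1 is out of bounds for axis 0 with size 0
```

Emit:
jog_arm(series=[[[0, -1, 0, 0, 0, 0, 10], [0, -1, 0, 0, 0, 0, 10], [0, -1, 0, 0, 0, 0, 10], [0, 0, 0, 0, 0, 0, 10], [0, 0, 0, 0, 0, 0, 10], [0, 0, 0, 0, 0, 0, 10], [0, 0, 0, 0, 0, 0, 10], [0, 0, 0, 0, 0, 0, 10], [0, 0, 0, 0, 0, 0, 10], [0, 0, 0, 0, 0, 0, 10]]])

```text
time_s: 6.35
eef_pos: [0.5518, -0.0648, 0.1808]
eef_rot: [0.0, -0.001, 1.0, 0.0]
wrist_force: [0.3, 0.9, -5.3]
opening: 0.272
grasp_force: 59.5
```

```bash
python3 - <<'E'
from h import *
c=grab('side','s4'); o=ctrl.get_obs(); print(o['eef_pos'],o['eef_rot'],o['wrist_force'],o['torque'],o['dq'])
t=grab('top','t4')
P=cloud(c);z=P[...,2];hsv=cv2.cvtColor(c['frame'],cv2.COLOR_BGR2HSV);H,S=hsv[...,0],hsv[...,1]
near=(c['z_map']>0)&(abs(P[...,0]-.55)<.06)&(abs(P[...,1]+.065)<.065)
for lo,hi in[(.115,.127),(.127,.14),(.14,.16)]:
  d=P[near&(z>lo)&(z<hi)]; print(len(d),d.min(0),d.max(0))
a=cv2.resize(t['frame'][190:280,165:305],None,fx=4,fy=4,interpolation=2)
b=cv2.resize(c['frame'][180:270,250:390],None,fx=4,fy=4,interpolation=2)
cv2.imwrite('pics/s4c.png',cv2.resize(np.vstack([a,b]),None,fx=.8,fy=.8))
E
```

```text
[ 0.55187663 -0.06482571  0.18081607] [ 3.20020698e-05 -5.84780819e-04  9.99999828e-01 -1.32163884e-05] [-0.32382843 -0.34043598 -4.98365791] [0.06360125 0.06856303 0.00181248] [-0.00013786 -0.00037762  0.00043339 -0.00151764 -0.00246086  0.00092435]
130 [ 0.5109937  -0.04872689  0.11506427] [ 0.60069695 -0.0133519   0.12693662]
1035 [ 0.50087184 -0.10794139  0.12704972] [ 0.60308339 -0.01176141  0.13999766]
284 [ 0.52976269 -0.0833782   0.14001365] [ 0.60975738 -0.04244777  0.15997421]
```

View pics/s4c.png

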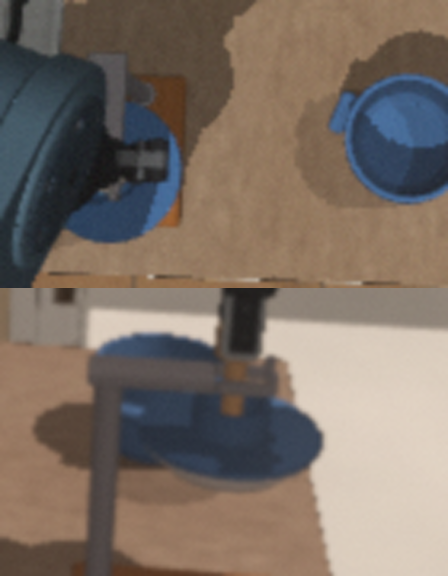

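Free of the prong now (only weight, about 5 N, is felt), and the stem sits in the slot. I'll lift 2 mm more and draw out along -x.

Emit:
jog_arm(series=[[[0, 0, -2, 0, 0, 0, 10], [2, 0, 0, 0, 0, 0, 10], [5, 0, 0, 0, 0, 0, 10], [7, 0, 0, 0, 0, 0, 10], [8, 0, 0, 0, 0, 0, 10], [8, 0, 0, 0, 0, 0, 10], [8, 0, 0, 0, 0, 0, 10], [8, 0, 0, 0, 0, 0, 10], [8, 0, 0, 0, 0, 0, 10], [8, 0, 0, 0, 0, 0, 10]]])

```text
time_s: 7.45
eef_pos: [0.4892, -0.0649, 0.1829]
eef_rot: [0.0, -0.001, 1.0, -0.0]
wrist_force: [-0.3, 0.3, -4.6]
opening: 0.272
grasp_force: 59.5
```

Emit:
jog_arm(series=[[[10, 0, 0, 0, 0, 0, 10], [10, 0, 0, 0, 0, 0, 10], [10, 0, 0, 0, 0, 0, 10], [8, 0, 0, 0, 0, 0, 10], [4, 0, 0, 0, 0, 0, 10], [0, 0, -4, 0, 0, 0, 10], [0, 0, -8, 0, 0, 0, 10], [0, 0, -8, 0, 0, 0, 10], [0, 0, -6, 0, 0, 0, 10], [0, 0, -2, 0, 0, 0, 10]]])

```text
time_s: 8.45
eef_pos: [0.4487, -0.0652, 0.2121]
eef_rot: [0.001, -0.001, 1.0, -0.0]
wrist_force: [0.4, 0.9, -3.7]
opening: 0.273
grasp_force: 59.6
```

```bash
python3 - <<'E'
from h import *
c=grab('side','s5'); w=grab('wrist','w5');o=ctrl.get_obs(); print(o['eef_pos'],o['eef_rot'],o['wrist_force'],o['torque'])
P=cloud(w);z=P[...,2]
p=P[(w['z_map']>0)&(abs(P[...,0]-.585)<.1)&(abs(P[...,1]+.287)<.1)&(z>.066)&(z<.076)]
o=p[(np.hypot(*(p[:,:2]-[.586,-.284]).T)<.053)]
if len(o)>5: print('pot rim',circ(o),len(o))
P=cloud(c);z=P[...,2];near=(c['z_map']>0)&(abs(P[...,0]-.46)<.06)&(abs(P[...,1]+.065)<.065)&(z>.13)&(z<.175)
d=P[near]; 
hist=np.histogram(d[:,2],bins=np.arange(.13,.176,.003)); print(hist[0])
zz=hist[1][hist[0].argmax()]; e=d[abs(d[:,2]-zz-.0015)<.005]; print(np.linalg.lstsq(np.c_[e[:,:2],np.ones(len(e))],e[:,2],rcond=None)[0],e.min(0),e.max(0))
cv2.imwrite('pics/s5c.png',np.hstack([cv2.resize(c['frame'][150:350,230:400],None,fx=2.3,fy=2.3),cv2.resize(w['frame'],None,fx=.78,fy=1.2)[:460]]))
E
```

```text
[ 0.44825414 -0.06503503  0.21131768] [ 4.80795521e-04 -6.61869611e-04  9.99999647e-01 -1.89886392e-04] [ 0.48817943 -0.36619408 -4.52221475] [ 0.00961074 -0.00810585  0.00406142]
pot rim (array([ 0.58543167, -0.28408039]), np.float64(0.04716655630559582)) 1129
[  0   0   0  13  27  46   8  51  42 118 814  51  52  58  72]
[-0.00018361 -0.01778079  0.160226  ] [ 0.40056334 -0.1118366   0.15664983] [ 0.50122434 -0.01311269  0.1663159 ]
```

View pics/s5c.png

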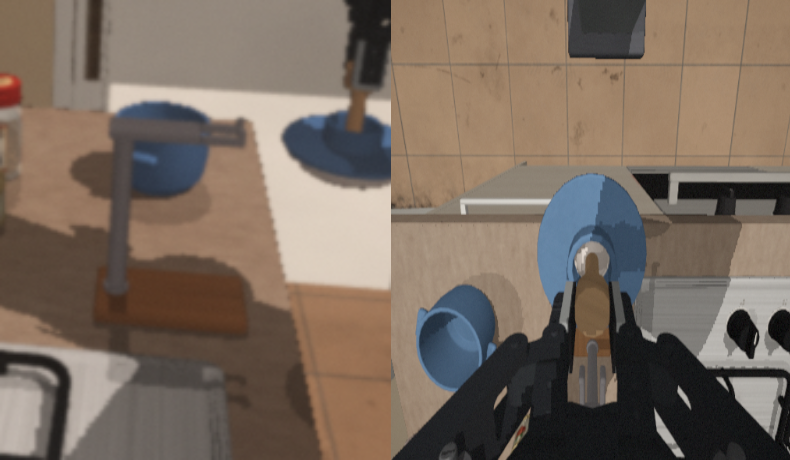

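The double lid is off the hook, hanging level, and the pot is undisturbed. Carrying it over now.

Emit:
jog_arm(series=[[[0, -6, 0, 0, 0, 0, 10], [0, -14, 0, 0, 0, 0, 10], [0, -20, 0, 0, 0, 0, 10], [0, -20, 0, 0, 0, 0, 10], [0, -20, 0, 0, 0, 0, 10], [-5, -20, 0, 0, 0, 0, 10], [-15, -20, 0, 0, 0, 0, 10], [-20, -20, 0, 0, 0, 0, 10], [-20, -20, 0, 0, 0, 0, 10], [-20, -20, 0, 0, 0, 0, 10]]])

```text
time_s: 9.55
eef_pos: [0.5282, -0.247, 0.2101]
eef_rot: [-0.0, -0.0, 1.0, 0.0]
wrist_force: [-0.0, 0.0, -4.3]
opening: 0.273
grasp_force: 59.6
```

Emit:
jog_arm(series=[[[-18, -14, 0, 0, 0, 0, 10], [-16, -11, 0, 0, 0, 0, 10], [-12, -8, 0, 0, 0, 0, 10], [-8, -4, 0, 0, 0, 0, 10], [-3, -2, 0, 0, 0, 0, 10], [0, 0, 10, 0, 0, 0, 10], [0, 0, 10, 0, 0, 0, 10], [0, 0, 10, 0, 0, 0, 10], [0, 0, 10, 0, 0, 0, 10], [0, 0, 5, 0, 0, 0, 10]]])

```text
time_s: 10.55
eef_pos: [0.5842, -0.283, 0.1639]
eef_rot: [-0.001, -0.001, 1.0, 0.001]
wrist_force: [-0.9, 0.6, -4.0]
opening: 0.273
grasp_force: 59.7
```

Emit:
jog_arm(series=[[[0, 0, 0, 0, 0, 0, 10], [0, 0, 0, 0, 0, 0, 10], [0, 0, 0, 0, 0, 0, 10], [0, 0, 0, 0, 0, 0, 10], [0, 0, 0, 0, 0, 0, 10], [0, 0, 0, 0, 0, 0, 10], [0, 0, 0, 0, 0, 0, 10], [0, 0, 0, 0, 0, 0, 10], [0, 0, 0, 0, 0, 0, 10], [0, 0, 0, 0, 0, 0, 10]]])

```text
time_s: 11.55
eef_pos: [0.5851, -0.2838, 0.1657]
eef_rot: [-0.0, -0.001, 1.0, 0.0]
wrist_force: [0.5, 0.1, -3.8]
opening: 0.275
grasp_force: 59.7
```

```bash
python3 - <<'E'
from h import *
o=ctrl.get_obs(); e=o['eef_pos'];print(e,o['eef_rot'],o['wrist_force'],o['torque'])
ims=[]
for n in['side','top','wrist']:
    c=grab(n,n+'6'); P=cloud(c);z=P[...,2];hsv=cv2.cvtColor(c['frame'],cv2.COLOR_BGR2HSV);H,S=hsv[...,0],hsv[...,1]
    near=(c['z_map']>0)&(np.hypot(P[...,0]-e[0],P[...,1]-e[1])<.07)
    zt=e[2]-.0592+.009
    m=near&(abs(z-zt)<.004)&(H>95)&(H<125)
    d=P[m]
    h=cv2.convexHull(d[:,:2].astype(np.float32)*1000)[:,0]
    print(n,len(d),'zt',zt,np.median(d[:,2]),'ext',d.min(0),d.max(0),'minCircle',cv2.minEnclosingCircle(h),'plane',np.linalg.lstsq(np.c_[d[:,:2]-e[:2],np.ones(len(d))],d[:,2],rcond=None)[0])
    m=(c['z_map']>0)&(np.hypot(P[...,0]-.586,P[...,1]+.284)<.053)&(z>.066)&(z<.073)
    print(' potrim',m.sum(),circ(P[m]) if m.sum()>20 else '')
E
python3 - <<'E'
import cv2,numpy as np
a,b,c=[cv2.imread(f'pics/{n}6.png') for n in('side','top','wrist')]
cv2.imwrite('pics/v6.png',np.hstack([cv2.resize(a[120:260,240:360],(390,455)),cv2.resize(c,(390,455))]))
E
```

```text
[ 0.58511563 -0.28375957  0.16573199] [-4.48121887e-05 -6.04746697e-04  9.99999816e-01  2.05093417e-05] [ 0.46711222  0.1191931  -3.76446295] [-0.02228274 -0.0572785  -0.0461875 ]
side 466 zt 0.11553198862328519 0.11463603292894486 ext [ 0.53452901 -0.32809505  0.11154193] [ 0.63418706 -0.22981341  0.11952268] minCircle ((587.0160522460938, -282.08502197265625), 53.30370330810547) plane [ 0.00106143 -0.00815723  0.11481831]
 potrim 50 (array([ 0.5863101 , -0.28222359]), np.float64(0.04749977536557973))
top 399 zt 0.11553198862328519 0.11556900133984438 ext [ 0.53432575 -0.31862003  0.111904  ] [ 0.58221483 -0.23433468  0.11947672] minCircle ((564.5872802734375, -276.47735595703125), 45.6809196472168) plane [ 0.0097262  -0.00976887  0.11601368]
 potrim 0 
wrist 8846 zt 0.11553198862328519 0.11598664548386188 ext [ 0.53393483 -0.33614134  0.11237419] [ 0.63442055 -0.23321271  0.11950021] minCircle ((585.50439453125, -284.6596374511719), 51.81389617919922) plane [ 0.00015916 -0.00547162  0.11597535]
 potrim 211 (array([ 0.58717602, -0.28500067]), np.float64(0.04925556507715498))
```

View pics/v6.png

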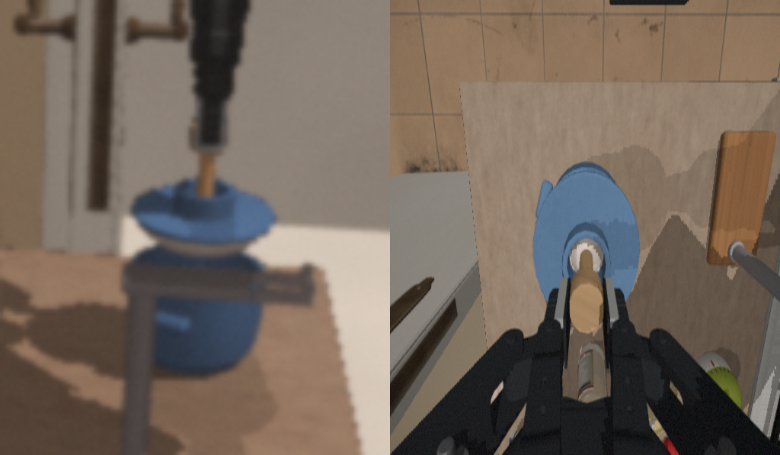

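The lid is centred over the pot to within about 1 mm: outer lid (0.5855, -0.2847), pot (0.5857, -0.284). Lowering.

Emit:
jog_arm(series=[[[0, 0, 3, 0, 0, 0, 10], [0, 0, 4, 0, 0, 0, 10], [0, 0, 4, 0, 0, 0, 10], [0, 0, 4, 0, 0, 0, 10], [0, 0, 4, 0, 0, 0, 10], [0, 0, 4, 0, 0, 0, 10], [0, 0, 3, 0, 0, 0, 10], [0, 0, 2, 0, 0, 0, 10], [0, 0, 0, 0, 0, 0, 10], [0, 0, 0, 0, 0, 0, 10]]])

```text
time_s: 12.7
eef_pos: [0.5852, -0.2838, 0.1379]
eef_rot: [0.0, -0.001, 1.0, -0.0]
wrist_force: [0.0, -0.9, -4.1]
opening: 0.272
grasp_force: 59.7
```

Emit:
jog_arm(series=[[[0, 0, 2, 0, 0, 0, 10], [0, 0, 1, 0, 0, 0, 10], [0, 0, 1, 0, 0, 0, 10], [0, 0, 1, 0, 0, 0, 10], [0, 0, 1, 0, 0, 0, 10], [0, 0, 1, 0, 0, 0, 10], [0, 0, 0, 0, 0, 0, 10], [0, 0, 0, 0, 0, 0, 10], [0, 0, 0, 0, 0, 0, 10], [0, 0, 0, 0, 0, 0, 10]]])

```text
time_s: 13.7
eef_pos: [0.5852, -0.2838, 0.1309]
eef_rot: [0.0, -0.001, 1.0, -0.0]
wrist_force: [-0.3, 0.1, -3.8]
opening: 0.27
grasp_force: 59.7
```

Emit:
jog_arm(series=[[[0, 0, 0.5, 0, 0, 0, 10], [0, 0, 0.5, 0, 0, 0, 10], [0, 0, 0.5, 0, 0, 0, 10], [0, 0, 0.5, 0, 0, 0, 10], [0, 0, 0, 0, 0, 0, 10], [0, 0, 0, 0, 0, 0, 10], [0, 0, 0, 0, 0, 0, 10], [0, 0, 0, 0, 0, 0, 10], [0, 0, 0, 0, 0, 0, 10], [0, 0, 0, 0, 0, 0, 10]]])

```text
time_s: 14.7
eef_pos: [0.5852, -0.284, 0.1292]
eef_rot: [0.0, -0.001, 1.0, -0.0]
wrist_force: [-2.7, -0.7, 3.3]
opening: 0.271
grasp_force: 60.2
```

Seated: z is exactly as predicted and the weight is off the gripper. Release, then check.

Emit:
jog_arm(series=[[[0, 0, 0, 0, 0, 0, 30], [0, 0, 0, 0, 0, 0, 36], [0, 0, 0, 0, 0, 0, 44], [0, 0, 0, 0, 0, 0, 54], [0, 0, 0, 0, 0, 0, 64], [0, 0, 0, 0, 0, 0, 74], [0, 0, 0, 0, 0, 0, 78], [0, 0, 0, 0, 0, 0, 78], [0, 0, 0, 0, 0, 0, 78], [0, 0, 0, 0, 0, 0, 78]]])

```text
time_s: 15.7
eef_pos: [0.5851, -0.2838, 0.1288]
eef_rot: [0.0, -0.001, 1.0, -0.0]
wrist_force: [0.2, -0.4, 0.6]
opening: 0.912
grasp_force: 0.0
```

```bash
python3 - <<'E'
from h import *
o=ctrl.get_obs(); e=o['eef_pos'];print(e,o['eef_rot'],o['wrist_force'],o['opening'])
for n in['side','wrist']:
    c=grab(n,n+'7'); P=cloud(c);z=P[...,2];hsv=cv2.cvtColor(c['frame'],cv2.COLOR_BGR2HSV);H,S=hsv[...,0],hsv[...,1]
    near=(c['z_map']>0)&(np.hypot(P[...,0]-e[0],P[...,1]-e[1])<.06)
    d=P[near&(abs(z-.079)<.004)&(H>95)&(H<125)]
    print(n,len(d),np.median(d[:,2]),d.min(0),d.max(0),cv2.minEnclosingCircle(d[:,:2].astype(np.float32)*1000),np.linalg.lstsq(np.c_[d[:,:2]-e[:2],np.ones(len(d))],d[:,2],rcond=None)[0])
    k=P[near&(z>.137)&(z<.146)&(H<25)&(S>60)]; 
    if len(k): print(' knob',len(k),k.min(0),k.max(0))
    k=P[near&(z>.0925)&(z<.099)&(H>95)&(H<125)]; 
    if len(k): print(' collar',len(k),k.min(0),k.max(0))
a,c=[cv2.imread(f'pics/{n}7.png') for n in('side','wrist')]
cv2.imwrite('pics/v7.png',np.hstack([cv2.resize(a[120:260,240:360],(390,455)),cv2.resize(c,(390,455))]))
E
```

```text
[ 0.58513488 -0.28378566  0.1287873 ] [ 2.04651240e-05 -5.77949203e-04  9.99999833e-01 -7.34389724e-06] [ 0.17093416 -0.41415156  0.57889449] 0.9116256860063985
side 251 0.0782419163927629 [ 0.53563623 -0.32649038  0.07655644] [ 0.63456212 -0.26006383  0.08281207] ((585.059326171875, -283.2833557128906), 51.122962951660156) [0.00140449 0.02665398 0.07854457]
 knob 9 [ 0.5823297  -0.28575368  0.13744214] [ 0.59807963 -0.23632666  0.14452582]
 collar 52 [ 0.56497736 -0.30372465  0.09252784] [ 0.60703532 -0.26013063  0.09632482]
wrist 10160 0.07938794245148055 [ 0.53396728 -0.33612696  0.07511384] [ 0.6344687  -0.23351184  0.08295445] ((585.6829833984375, -284.9591064453125), 51.81489944458008) [ 0.00119105 -0.00047577  0.07940645]
 knob 1812 [ 0.57283492 -0.32448056  0.13700007] [ 0.59859266 -0.24471382  0.14527636]
 collar 956 [ 0.56384593 -0.30683158  0.0925289 ] [ 0.60130032 -0.26320238  0.09827515]
```

View pics/v7.png

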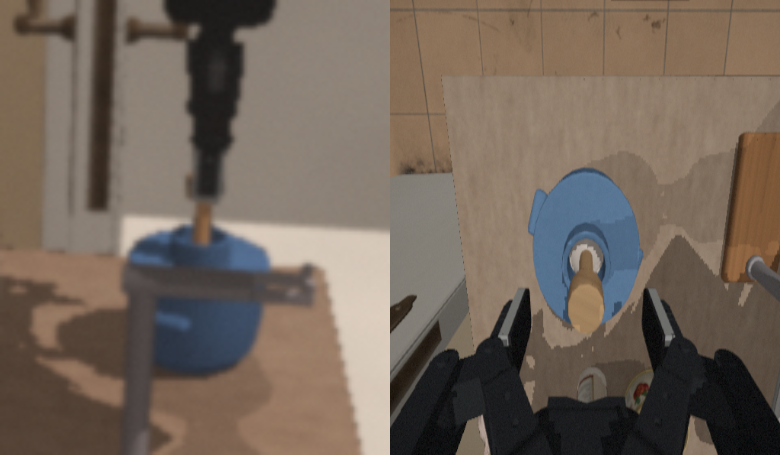

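Inner lid is seated, plate level at z 0.079, and the collar is centred near (0.5855, -0.285). Descend around the collar.

Emit:
jog_arm(series=[[[0, -1, 4, 0, 0, 0, 78], [0, 0, 6, 0, 0, 0, 78], [0, 0, 7, 0, 0, 0, 78], [0, 0, 7, 0, 0, 0, 78], [0, 0, 7, 0, 0, 0, 78], [0, 0, 7, 0, 0, 0, 78], [0, 0, 5, 0, 0, 0, 78], [0, 0, 3, 0, 0, 0, 78], [0, 0, 1, 0, 0, 0, 78], [0, 0, 0, 0, 0, 0, 78]]])

```text
time_s: 16.8
eef_pos: [0.5852, -0.2848, 0.0818]
eef_rot: [0.0, -0.001, 1.0, -0.0]
wrist_force: [0.5, -0.1, 0.4]
opening: 0.914
grasp_force: 0.0
```

Emit:
jog_arm(series=[[[0, 0, 0, 0, 0, 0, 65], [0, 0, 0, 0, 0, 0, 56], [0, 0, 0, 0, 0, 0, 50], [0, 0, 0, 0, 0, 0, 47], [0, 0, 0, 0, 0, 0, 45], [0, 0, 0, 0, 0, 0, 42], [0, 0, 0, 0, 0, 0, 35], [0, 0, 0, 0, 0, 0, 30], [0, 0, 0, 0, 0, 0, 25], [0, 0, 0, 0, 0, 0, 25]]])

```text
time_s: 17.8
eef_pos: [0.5854, -0.2848, 0.0825]
eef_rot: [0.0, -0.001, 1.0, -0.0]
wrist_force: [-1.2, 3.1, 6.5]
opening: 0.49
grasp_force: 59.8
```

Emit:
jog_arm(series=[[[0, 0, -1, 0, 0, 0, 25], [0, 0, -2, 0, 0, 0, 25], [0, 0, -2, 0, 0, 0, 25], [0, 0, -2, 0, 0, 0, 25], [0, 0, -2, 0, 0, 0, 25], [0, 0, -1, 0, 0, 0, 25], [0, 0, 0, 0, 0, 0, 25], [0, 0, 0, 0, 0, 0, 25], [0, 0, 0, 0, 0, 0, 25], [0, 0, 0, 0, 0, 0, 25]]])

```text
time_s: 18.8
eef_pos: [0.5851, -0.2847, 0.0917]
eef_rot: [-0.0, -0.001, 1.0, 0.0]
wrist_force: [-0.5, 0.6, -1.4]
opening: 0.484
grasp_force: 60.8
```

```bash
python3 - <<'E'
from h import *
o=ctrl.get_obs(); e=o['eef_pos'];print(e,o['eef_rot'],o['wrist_force'],o['torque'],o['opening'])
c=grab('wrist','w8'); P=cloud(c);z=P[...,2];hsv=cv2.cvtColor(c['frame'],cv2.COLOR_BGR2HSV);H,S=hsv[...,0],hsv[...,1]
near=(c['z_map']>0)&(np.hypot(P[...,0]-e[0],P[...,1]-e[1])<.06)
d=P[near&(abs(z-.0885)<.005)&(H>95)&(H<125)]
print(len(d),np.median(d[:,2]),cv2.minEnclosingCircle(d[:,:2].astype(np.float32)*1000),np.linalg.lstsq(np.c_[d[:,:2]-e[:2],np.ones(len(d))],d[:,2],rcond=None)[0])
k=P[near&(z>.139)&(z<.146)&(H>5)&(H<25)&(S>60)&(abs(P[...,1]+.285)<.02)]; print('knob',len(k),np.percentile(k,[2,50,98],axis=0))
E
```

```text
[ 0.58506964 -0.28472152  0.09168701] [-8.21682610e-05 -6.18463550e-04  9.99999804e-01  4.80599479e-05] [-0.54097239  0.5965673  -1.43994714] [-0.06632587  0.00695988 -0.04641308] 0.4842391964981352
12275 0.08843791644834362 ((585.5615844726562, -285.43865966796875), 51.78313064575195) [ 0.00349505 -0.00238134  0.08853281]
knob 2825 [[ 0.57350862 -0.29619686  0.13981015]
 [ 0.58405409 -0.28491945  0.14229113]
 [ 0.5963688  -0.27375467  0.14348293]]
```

Only the outer lid's weight (1.5 N) is carried, level, with the knob still at its seated height. Lifting the rest.

Emit:
jog_arm(series=[[[0, 0, -3, 0, 0, 0, 25], [0, 0, -5, 0, 0, 0, 25], [0, 0, -6, 0, 0, 0, 25], [0, 0, -6, 0, 0, 0, 25], [0, 0, -6, 0, 0, 0, 25], [0, 0, -6, 0, 0, 0, 25], [0, 0, -6, 0, 0, 0, 25], [0, 0, -6, 0, 0, 0, 25], [0, 0, -6, 0, 0, 0, 25], [0, 0, -6, 0, 0, 0, 25]]])

```text
time_s: 19.85
eef_pos: [0.5851, -0.2848, 0.1483]
eef_rot: [-0.0, -0.001, 1.0, 0.0]
wrist_force: [0.2, -0.3, -1.3]
opening: 0.488
grasp_force: 60.8
```

Emit:
jog_arm(series=[[[0, 0, -6, 0, 0, 0, 25], [0, 0, -6, 0, 0, 0, 25], [0, 0, -6, 0, 0, 0, 25], [0, 0, -6, 0, 0, 0, 25], [0, 0, -5, 0, 0, 0, 25], [0, 0, -3, 0, 0, 0, 25], [0, 0, -2, 0, 0, 0, 25], [0, 0, -1, 0, 0, 0, 25], [0, 0, 0, 0, 0, 0, 25], [0, 0, 0, 0, 0, 0, 25]]])

```text
time_s: 20.85
eef_pos: [0.585, -0.2847, 0.1825]
eef_rot: [-0.0, -0.001, 1.0, 0.0]
wrist_force: [-0.2, 0.7, -1.9]
opening: 0.484
grasp_force: 60.8
```

Emit:
jog_arm(series=[[[0, 0, 0, 0, 0, 0, 25], [0, 0, 0, 0, 0, 0, 25], [0, 0, 0, 0, 0, 0, 25], [0, 0, 0, 0, 0, 0, 25], [0, 0, 0, 0, 0, 0, 25], [0, 0, 0, 0, 0, 0, 25], [0, 0, 0, 0, 0, 0, 25], [0, 0, 0, 0, 0, 0, 25], [0, 0, 0, 0, 0, 0, 25], [0, 0, 0, 0, 0, 0, 25]]])

```text
time_s: 21.85
eef_pos: [0.5851, -0.2848, 0.1828]
eef_rot: [-0.0, -0.001, 1.0, 0.0]
wrist_force: [-0.4, 0.4, -1.1]
opening: 0.486
grasp_force: 60.8
```

```bash
python3 - <<'E'
from h import *
o=ctrl.get_obs(); e=o['eef_pos'];print(e,o['eef_rot'],o['wrist_force'],o['torque'],o['opening'],o['grasp_force'])
for n in['side','wrist']:
    c=grab(n,n+'9'); P=cloud(c);z=P[...,2];hsv=cv2.cvtColor(c['frame'],cv2.COLOR_BGR2HSV);H,S=hsv[...,0],hsv[...,1]
    near=(c['z_map']>0)&(np.hypot(P[...,0]-e[0],P[...,1]-e[1])<.06)
    d=P[near&(abs(z-e[2]+.0032)<.005)&(H>95)&(H<125)]
    if len(d)>20: print(n,len(d),np.median(d[:,2]),np.linalg.lstsq(np.c_[d[:,:2]-e[:2],np.ones(len(d))],d[:,2],rcond=None)[0])
    w=P[near&(S<60)&(z>.066)&(z<.08)]; print(' inner',len(w),w.min(0) if len(w) else '',w.max(0) if len(w) else '')
a,c=[cv2.imread(f'pics/{n}9.png') for n in('side','wrist')]
cv2.imwrite('pics/v9.png',np.hstack([cv2.resize(a[100:240,240:360],(390,455)),cv2.resize(c,(390,455))]))
E
```

```text
[ 0.58510939 -0.28476544  0.18280526] [-8.10990376e-06 -6.14548434e-04  9.99999811e-01  2.11455816e-06] [-0.43265307  0.44374109 -1.14205432] [ 0.00276477 -0.02436973 -0.03878397] 0.48577567528027416 60.80237852409482
side 439 0.17821699692120113 [ 0.00382881 -0.01186181  0.17849867]
 inner 269 [ 0.53737846 -0.32987736  0.06645984] [ 0.63458556 -0.23409922  0.07988824]
wrist 13939 0.17956945026453663 [ 0.00232336 -0.00251641  0.17964815]
 inner 1374 [ 0.53725507 -0.32697571  0.06719889] [ 0.63416485 -0.24076644  0.07704264]
```

View pics/v9.png

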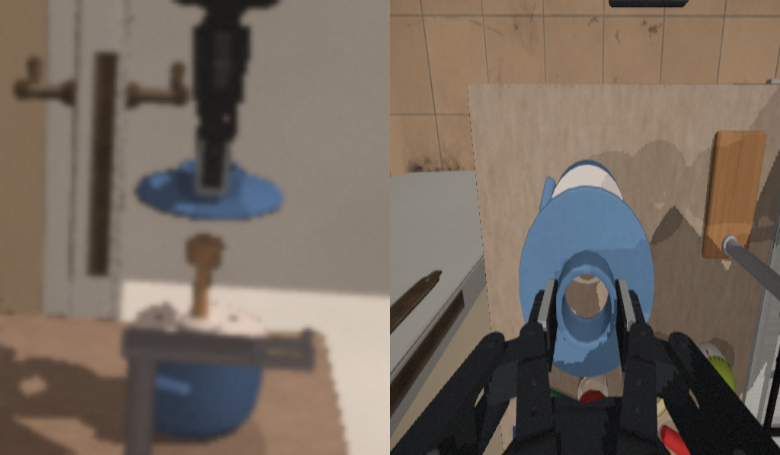

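The outer lid is held level 100 mm up (z 0.1795, was 0.0794). It's clear of the knob at about (205,245), and the white inner lid with its holes sits in the pot. Handing in.

```bash
python3 -c "
from bench import ctrl
print(ctrl.hand_in())"
```

```text
the job is handed in; nothing more can be done
None
```

Job handed in at about 22 s: the inner lid is seated in the pot with its steam holes open, and the outer lid is held level and still 10 cm above where it lay; the judge returned no verdict.

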